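# Snap the long box shut

### The job

Two small wooden boxes stand ajar on the bench. Press the cover of the long box down until its catch snaps and holds it fully shut by itself; leave the cover of the short box standing open.

Things in the scene. Friction and masses are not known exactly. Their poses are not given: they have to be found in the camera images.
- long_box: Long wooden box, 100 deep (x) by 180 wide (y) by 45 mm high, fixed, holding an edge beveler. Origin: centre of its underside, on the bench. x runs from the brass catch at mid-front to the rear hinge, z up. Hinge line at x +50, z 46. The cover is 6 thick and reaches 110 forward of it; shut, its top is at z 52. Press straight down over x -20, y 0: this meets the cover at every starting angle.
- long_box_cover (a joint): Angle of the long box's cover: 0 shut, grows as it opens; starts at 0.4 to 0.65 rad, held there by a light spring and friction. The catch gives way in the last 10 mm at the front edge and takes 8 to 14 N at the pressing place; then the cover rests on the box. Caught, it reads about 0.01; let go before the snap, it springs back to about 0.2.
- short_box: Short wooden box, of the same make, cover and catch as the long one, but square: 100 deep (x) by 100 wide (y) by 45 mm high, fixed, holding a block of beeswax. Origin and axes as for the long box. Its cover is to stay open.
- short_box_cover (a joint): Angle of the short box's cover: 0 is shut, grows as it opens; starts between 0.4 and 0.65 rad.
Mind the look-alikes: they are no part of the job. What is shaped like the long_box but blue is not meant.

How it is judged:
By the outcome, as a careful person would: the job done as asked, in the order asked, and still so for the second after the job is handed in, with the robot touching nothing.
It also fails if it takes over 26 s, if anything falls off the work surface, if the arm or the gripper's body presses on something with over 40 N, if the wrist force passes 120 N, or if a joint passes its speed limit or range.

### The arm

A 6-joint arm with a two-finger parallel gripper is mounted at the origin on a cart in front of the work surface, level with it; the furniture and walls round the work are solid. World frame = base frame: x ahead of the robot, y to its left, z up, the work surface at z = 0. Lengths are in m, angles in rad, forces in N, time in s.
With the tool pointing down it reaches from about 0.35 to 0.875 m from the base axis. Payload 4.2 kg.
Tool frame: the origin (TCP) lies midway between the tips of the shut fingers; the grasp point (between the pads) lies 19 mm behind it; z points along the fingers, y is the line along which they close (so a half turn about z gives the same grasp; the last joint's range is limited). The gripper opens to 85 mm and grips with 20 to 120 N. Pads are 22 mm wide; open, the fingers measure 114 mm over their backs; the gripper's body (76 mm by 85 mm) begins 54 mm behind the grasp point. The pads swing forward as they close: fully open they stand 13 mm farther back than shut.
Start: joints at [-0.878, 0.385, 0.008, 0, -1.194, -0.259], TCP at [0.263, -0.567, 0.231] pointing down, gripper open.
Joint ranges: [-3.14, 3.14], [-1.21, 2.06], [-1.07, 1.41], [-3.16, 2.05], [-2.99, -0.16], [-3.1, 3.1]. Speed limits (rad/s): [2.79, 2.79, 3.14, 3.14, 3.14, 3.14].

### API

Orientations are given as a rotation vector (axis times angle).
In Python, from rig import telemetry, imaging, close_job gives the robot as it stands.
- The arm moves only by the tool jog_arm, never from a script. Its argument "series" is a list of rows, each an object of numbers: "tx", "ty", "tz": the shift along the tool's x, y, z in cm; "wx", "wy", "wz": the turn, a rotation vector about the tool's x, y, z in degrees; "fingers": the opening in per cent of the stroke, from 0 (shut) to 100 (fully open). A call has 1 to 5 rows; each row is the pose to reach, as a shift and turn from the pose commanded when the call began, along the tool's axes at that moment; what a row does not reach only later rows make up. A row lasts 1/8 s, in which the tool goes at most 62.5 mm and 10.7 degrees, less where a joint would pass 70% of its speed; a pose out of reach is approached as far as the arm can. A call with a gripper value outside its range is refused whole. The fingers move at their own pace and stop on an object; "squeeze" is the grip in N (left out, the last holds). Time passes only in rows, so rows that repeat a pose let the fingers close. It gives the time, the measured TCP pose, the force, the opening and the grip force at its end, in the units of the state.
- telemetry.get_state(): the state, without advancing time (a new reading comes with each control period).
- imaging.camera(name): name is "scene" or "side" or "wrist"; returns a dict with "pixels" (384x512x3 uint8, red, green, blue), "camera_matrix" (3x3 intrinsics, pixels), "R" (3x3) and "t" (3): a world point X has camera coordinates R X + t; the wrist camera has in their place "mount" (4x4, takes a point from camera to tool coordinates, whose origin is the TCP and whose axes are the flange's). Camera axes: x right, y down, z forward; pixel columns grow to the right and rows downward; lengths in m; the calibration is good to about 2 mm. A picture is of the moment at which its call begins: read the wrist's pose just before it. There is no depth.
- close_job(): hands the job in; it is judged then, once.
The state is a dict: "time": time; "joints": joint angles; "qd": joint speeds; "joint_efforts": joint torques, N m; "ee_pos": TCP position; "tool_rot": TCP orientation; "wrist_force": force on the tool from outside, world axes, zero at the start; "moment": the same for the moment, N m; "width": finger opening in m; "grasp_force": force on a finger pad.
Only numpy, scipy, OpenCV 4.12 (cv2) and the standard library are available. Lean on these libraries where they do the work, as an engineer would, in place of code of your own. Each camera call takes 0.05 s, during which the arm holds its last target. There are 200 camera calls.

## Working session

There is one attempt and no reset: what is moved stays moved. The work goes in short steps, Python scripts to look and compute and a tool call to move; the robot and the scene stay as the last step left them, time stands still between calls to the robot, and variables do not carry over. Pictures are saved under pics/ and viewed, at most 10 in all, crops included, and the job is handed in when it is done.

Besides the shell and the picture viewer there is one more tool, called after "Request:" as name(argument=value, ...) on one line, values as JSON. jog_arm: Moves the arm, as the interface text tells. Its arguments: {"type":"object","properties":{"series":{"type":"array"},"squeeze":{"type":"number"}},"required":["series"]}

```bash
mkdir -p pics; python3 - <<'E'
from rig import telemetry, imaging
import cv2,pickle
s=telemetry.get_state();print(s)
d={}
for n in("scene","side"):
    c=imaging.camera(n);d[n]=c
    cv2.imwrite(f"pics/{n}0.png",cv2.resize(c["pixels"][:,:,::-1],(800,600),interpolation=cv2.INTER_CUBIC))
    print(n,c["camera_matrix"],c["R"],c["t"])
pickle.dump(d,open("cams.pkl","wb"))
E
```

```text
{'time': 0.0, 'joints': array([-8.78407758e-01,  3.85559497e-01,  6.61186801e-03, -4.93317628e-04,
       -1.19398617e+00, -2.58583887e-01]), 'qd': array([-1.90980175e-04,  5.74274383e-04,  2.20091095e-04,  3.55394595e-04,
        7.44621021e-05,  1.26133031e-03]), 'joint_efforts': array([-5.97107628e-04, -3.92292523e+01,  1.88402814e+01,  4.18630779e+00,
       -4.60546813e-03, -9.14741179e-06]), 'ee_pos': array([ 0.26246372, -0.56657365,  0.23021518]), 'tool_rot': array([ 0.67568591, -3.06748361, -0.00331418]), 'wrist_force': array([-0.0197912 ,  0.25810803, -1.00420794]), 'moment': array([-0.02491938,  0.02825588, -0.00834268]), 'grasp_force': 0.0, 'width': 0.08558723392854149}
scene [[446.85585872   0.         254.55926308]
 [  0.         446.85585872 188.53748897]
 [  0.           0.           1.        ]] [[-0.89315073 -0.44944122 -0.01686315]
 [-0.22052825  0.47030538 -0.85450579]
 [ 0.39198096 -0.75948366 -0.51916808]] [0.52264529 0.10381443 1.00414065]
side [[360.76052595   0.         261.62128924]
 [  0.         360.76052595 195.07085038]
 [  0.           0.           1.        ]] [[-0.84426667 -0.53590113  0.00487477]
 [-0.32137431  0.4989769  -0.80482334]
 [ 0.42887334 -0.68105215 -0.59349442]] [0.50367623 0.14188911 0.85327394]
```

View pics/scene0.png

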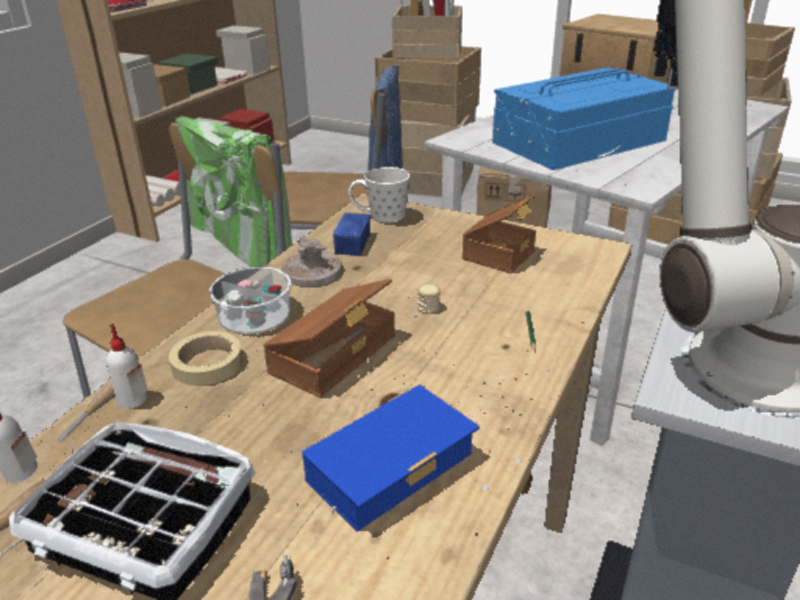

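View pics/side0.png

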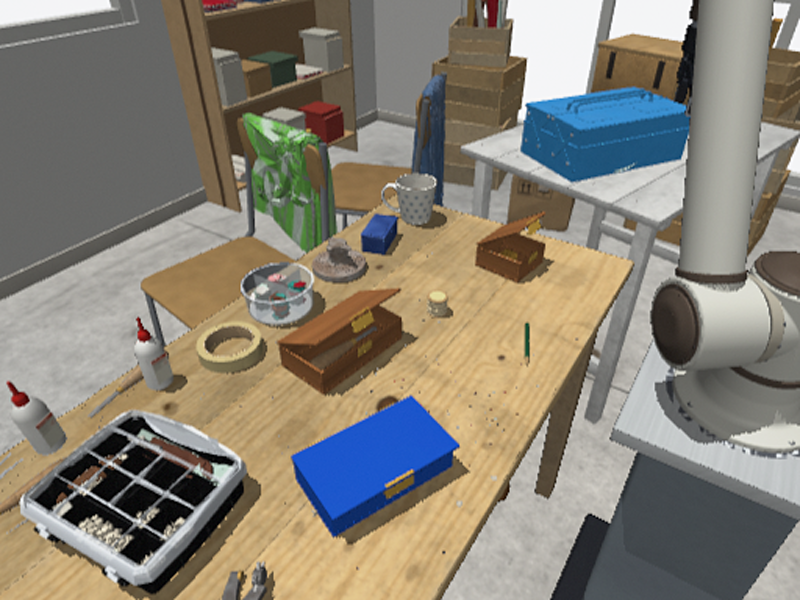

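The scene view shows the brown long box ajar at about (330,340), catch facing the robot, and the short brown box at (500,240). The blue box at (390,455) is the decoy. The side view agrees, with the long box at (340,345). Next I'll enlarge the long box in both views.

```bash
python3 - <<'E'
import pickle,cv2,numpy as np
d=pickle.load(open("cams.pkl","rb"))
o=[]
for n,(x,y) in (("scene",(165,172)),("side",(173,177))):
    p=d[n]["pixels"][y:y+80,x:x+96,::-1]
    im=cv2.resize(p,None,fx=7.5,fy=7.5,interpolation=cv2.INTER_CUBIC)
    for i in range(0,96,10): cv2.putText(im,str(x+i),(int(i*7.5),10),0,.35,(0,0,0),1); cv2.line(im,(int(i*7.5),12),(int(i*7.5),20),(0,0,0),1)
    for i in range(0,80,10): cv2.putText(im,str(y+i),(0,int(i*7.5)+4),0,.35,(0,0,0),1); cv2.line(im,(24,int(i*7.5)),(32,int(i*7.5)),(0,0,0),1)
    cv2.imwrite(f"pics/crop_{n}.png",im)
E
```

```text
(no output)
```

View pics/crop_scene.png

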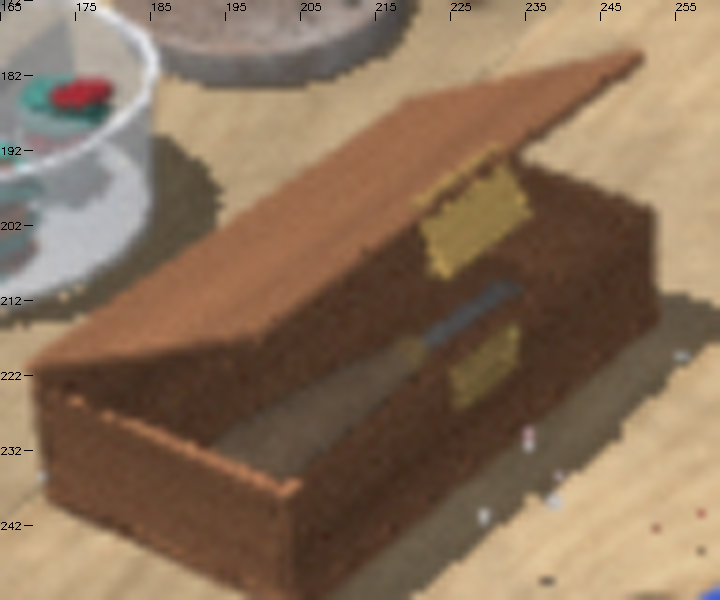

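View pics/crop_side.png

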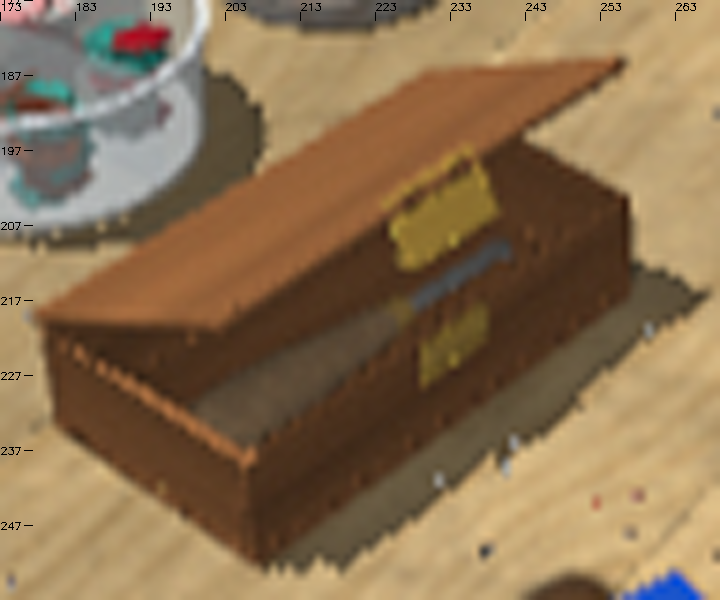

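The scene crop shows the front-left top corner of the box at (298,485) and the front-right top corner at (655,208). The cover's front corners are at (262,338) and (642,58). The side crop has the same corners at (252,458), (630,197), (218,328) and (622,65). I'll fit the pose and cover angle from these.

```bash
python3 - <<'E'
import pickle,numpy as np
from scipy.optimize import least_squares
from scipy.spatial.transform import Rotation as Ro
from rig import telemetry
d=pickle.load(open("cams.pkl","rb"))
B=[(-50,90,45),(-50,90,0),(50,90,0),(-50,-90,45),(-50,-90,0)]
obs={"scene":((165,172),[(298,487),(295,598),(48,497),(655,208),(657,320),(262,338),(642,58)]),
"side":((173,177),[(252,460),(263,566),(57,425),(630,197),(630,298),(218,328),(622,65)])}
def model(p):
    x,y,w,a=p
    P=[np.array(b)/1e3 for b in B]+[np.array([.05-.11*np.cos(a),s*.09,.046+.11*np.sin(a)])+.003*np.array([np.sin(a),0,np.cos(a)]) for s in(1,-1)]
    return np.array(P)@Ro.from_euler('z',w).as_matrix().T+[x,y,0]
def res(p):
    r=[]
    for n,(o,q) in obs.items():
        c=d[n];X=model(p)@c["R"].T+c["t"];u=X@c["camera_matrix"].T;u=u[:,:2]/u[:,2:]
        r.append((u+.5-(np.array(o)+np.array(q)/7.5)).ravel())
    return np.concatenate(r)
f=min((least_squares(res,[.6,0,w,.5],loss="soft_l1") for w in np.arange(-3,3.1,.75)),key=lambda f:f.cost)
x,y,w,a=f.x;print(f.x,np.degrees(w));print(res(f.x).reshape(2,-1,2).round(1))
s=telemetry.get_state();R=Ro.from_rotvec(s["tool_rot"]);print(R.as_matrix().round(3))
t=Ro.from_euler('z',w).apply([-.02,0,0])+[x,y,0]
print("press xy",t,"top z at press",.046+.07*np.tan(a)+.006/np.cos(a))
for h in(.17,.052): print(h,"shift cm (tool)",100*R.inv().apply([t[0],t[1],h]-s["ee_pos"]))
tx=R.apply([1,0,0]);ty=R.apply([0,1,0]);print("tool y yaw",np.degrees(np.arctan2(ty[1],ty[0])),"box y yaw",np.degrees(w)+90)
print("scene cam",[ -d[n]["R"].T@d[n]["t"] for n in d])
E
```

```text
[ 0.57599248  0.23651243 -0.1400324   0.46170482] -8.023265528408077
[[[-1.5  1.1]
  [ 0.5  2.9]
  [-0.4  0.6]
  [-0.  -0.4]
  [ 0.1  0.3]
  [ 0.2 -0.1]
  [ 0.3  0.2]]

 [[-0.7 -0.1]
  [-0.5 -0.3]
  [-0.1 -0.1]
  [ 0.2 -1. ]
  [ 0.3 -1.1]
  [ 0.9 -0.5]
  [ 0.4 -0.4]]]
[[-0.907 -0.42  -0.001]
 [-0.42   0.907  0.002]
 [ 0.     0.002 -1.   ]]
press xy [0.55618825 0.23930393 0.        ] top z at press 0.08753187732197656
0.17 shift cm (tool) [-60.51510928  60.77849853   6.14582737]
0.052 shift cm (tool) [-60.51636708  60.75510326  17.94580411]
tool y yaw 114.84803147501813 box y yaw 81.97673447159193
scene cam [array([0.09609102, 0.94870227, 0.61884125]), array([0.10489013, 0.78024532, 0.61815368])]
```

Request:
jog_arm(series=[{"tx": -4,"ty": 4,"fingers": 0},{"tx": -8,"ty": 8,"fingers": 0},{"tx": -12,"ty": 12,"fingers": 0},{"tx": -16,"ty": 16,"fingers": 0},{"tx": -20,"ty": 20,"fingers": 0}])

```text
schema error: expected keys tx, ty, tz, wx, wy, wz, fingers
```

Request:
jog_arm(series=[{"tx": -4,"ty": 4,"fingers": 0},{"tx": -8,"ty": 8,"fingers": 0},{"tx": -12,"ty": 12,"fingers": 0},{"tx": -16,"ty": 16,"fingers": 0},{"tx": -20,"ty": 20,"fingers": 0}])

```text
schema error: expected keys tx, ty, tz, wx, wy, wz, fingers
```

Request:
jog_arm(series=[{"tx": -4,"ty": 4,"fingers": 0},{"tx": -8,"ty": 8,"fingers": 0},{"tx": -12,"ty": 12,"fingers": 0},{"tx": -16,"ty": 16,"fingers": 0},{"tx": -20.5,"ty": 20.8,"fingers": 0}])

```text
schema error: expected keys tx, ty, tz, wx, wy, wz, fingers
```

Request:
jog_arm(series=[{"fingers": 0},{"tz": 2,"fingers": 0},{"tz": 4,"fingers": 0},{"tz": 4,"fingers": 0}])

```text
schema error: expected keys tx, ty, tz, wx, wy, wz, fingers
```

All keys are needed in every row.

Request:
jog_arm(series=[{"tx": -4,"ty": 4,"tz": 0,"wx": 0,"wy": 0,"wz": 0,"fingers": 0},{"tx": -8,"ty": 8,"tz": 0,"wx": 0,"wy": 0,"wz": 0,"fingers": 0},{"tx": -12,"ty": 12,"tz": 0,"wx": 0,"wy": 0,"wz": 0,"fingers": 0},{"tx": -16,"ty": 16,"tz": 0,"wx": 0,"wy": 0,"wz": 0,"fingers": 0},{"tx": -20,"ty": 20,"tz": 0,"wx": 0,"wy": 0,"wz": 0,"fingers": 0}])

```text
time: 0.72
ee_pos: [0.3603, -0.2997, 0.2311]
tool_rot: [0.676, -3.068, -0.0]
wrist_force: [1.2, -0.6, 0.5]
width: -0.0006
grasp_force: 0.0
```

Request:
jog_arm(series=[{"tx": -4,"ty": 4,"tz": 0,"wx": 0,"wy": 0,"wz": 0,"fingers": 0},{"tx": -8,"ty": 8,"tz": 0,"wx": 0,"wy": 0,"wz": 0,"fingers": 0},{"tx": -12,"ty": 12,"tz": 0,"wx": 0,"wy": 0,"wz": 0,"fingers": 0},{"tx": -16,"ty": 16,"tz": 0,"wx": 0,"wy": 0,"wz": 0,"fingers": 0},{"tx": -20,"ty": 20,"tz": 0,"wx": 0,"wy": 0,"wz": 0,"fingers": 0}])

```text
time: 1.35
ee_pos: [0.4576, -0.0342, 0.2312]
tool_rot: [0.676, -3.068, -0.0]
wrist_force: [1.1, -0.5, -0.3]
width: 0.0001
grasp_force: 0.0
```

Request:
jog_arm(series=[{"tx": -5,"ty": 5,"tz": 0,"wx": 0,"wy": 0,"wz": 0,"fingers": 0},{"tx": -10,"ty": 10,"tz": 0,"wx": 0,"wy": 0,"wz": 0,"fingers": 0},{"tx": -14,"ty": 14,"tz": 0,"wx": 0,"wy": 0,"wz": 0,"fingers": 0},{"tx": -18,"ty": 18,"tz": 0,"wx": 0,"wy": 0,"wz": 0,"fingers": 0},{"tx": -20.5,"ty": 20.8,"tz": 0,"wx": 0,"wy": 0,"wz": 0,"fingers": 0}])

```text
time: 1.98
ee_pos: [0.5564, 0.2414, 0.2304]
tool_rot: [0.678, -3.066, 0.001]
wrist_force: [0.3, 0.2, 0.2]
width: 0.0001
grasp_force: 0.0
```

Request:
jog_arm(series=[{"tx": 0,"ty": 0,"tz": 2,"wx": 0,"wy": 0,"wz": 0,"fingers": 0},{"tx": 0,"ty": 0,"tz": 5,"wx": 0,"wy": 0,"wz": 0,"fingers": 0},{"tx": 0,"ty": 0,"tz": 8,"wx": 0,"wy": 0,"wz": 0,"fingers": 0},{"tx": 0,"ty": 0,"tz": 10,"wx": 0,"wy": 0,"wz": 0,"fingers": 0},{"tx": 0,"ty": 0,"tz": 10,"wx": 0,"wy": 0,"wz": 0,"fingers": 0}])

```text
time: 2.6
ee_pos: [0.5549, 0.2381, 0.1291]
tool_rot: [0.675, -3.063, 0.003]
wrist_force: [-0.4, -0.2, 0.2]
width: 0.0001
grasp_force: 0.0
```

```bash
python3 - <<'E'
from rig import imaging
import cv2
p=imaging.camera("scene")["pixels"][130:280,140:340,::-1]
cv2.imwrite("pics/check1.png",cv2.resize(p,(800,600),interpolation=cv2.INTER_CUBIC))
E
```

```text
(no output)
```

View pics/check1.png

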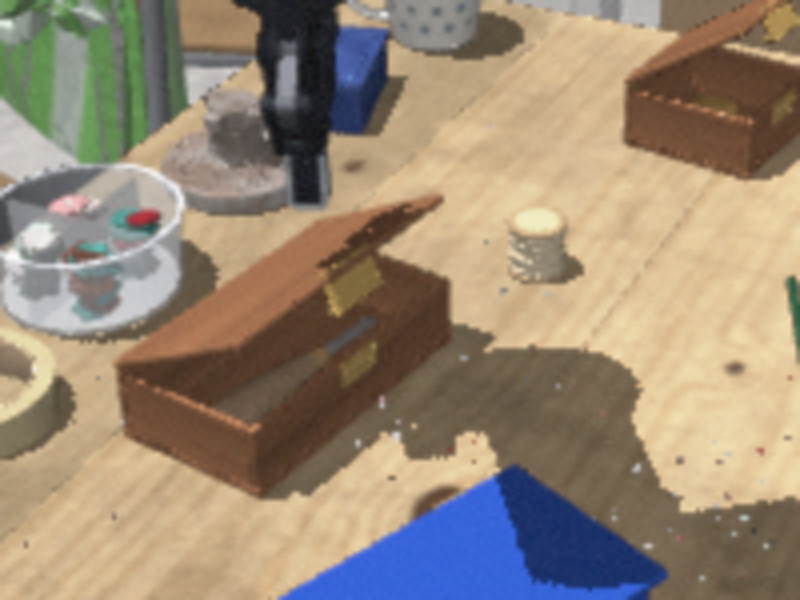

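The closed fingertips are at (308,205), above the middle of the cover, and the short box at (710,90) is clear. I'll press down gently and watch the force.

Request:
jog_arm(series=[{"tx": 0,"ty": 0,"tz": 2,"wx": 0,"wy": 0,"wz": 0,"fingers": 0},{"tx": 0,"ty": 0,"tz": 3.5,"wx": 0,"wy": 0,"wz": 0,"fingers": 0},{"tx": 0,"ty": 0,"tz": 4.5,"wx": 0,"wy": 0,"wz": 0,"fingers": 0},{"tx": 0,"ty": 0,"tz": 5.5,"wx": 0,"wy": 0,"wz": 0,"fingers": 0},{"tx": 0,"ty": 0,"tz": 6.5,"wx": 0,"wy": 0,"wz": 0,"fingers": 0}])

```text
time: 3.28
ee_pos: [0.5563, 0.2391, 0.0661]
tool_rot: [-0.676, 3.067, 0.0]
wrist_force: [-1.9, -0.4, 1.1]
width: 0.0002
grasp_force: 0.5
```

Request:
jog_arm(series=[{"tx": 0,"ty": 0,"tz": 0.3,"wx": 0,"wy": 0,"wz": 0,"fingers": 0},{"tx": 0,"ty": 0,"tz": 0.6,"wx": 0,"wy": 0,"wz": 0,"fingers": 0},{"tx": 0,"ty": 0,"tz": 0.9,"wx": 0,"wy": 0,"wz": 0,"fingers": 0},{"tx": 0,"ty": 0,"tz": 0.9,"wx": 0,"wy": 0,"wz": 0,"fingers": 0}])

```text
time: 3.78
ee_pos: [0.5562, 0.239, 0.0589]
tool_rot: [-0.677, 3.067, -0.0]
wrist_force: [-3.3, -1.7, 7.0]
width: -0.0001
grasp_force: 3.8
```

Request:
jog_arm(series=[{"tx": 0,"ty": 0,"tz": 0.2,"wx": 0,"wy": 0,"wz": 0,"fingers": 0},{"tx": 0,"ty": 0,"tz": 0.4,"wx": 0,"wy": 0,"wz": 0,"fingers": 0},{"tx": 0,"ty": 0,"tz": 0.5,"wx": 0,"wy": 0,"wz": 0,"fingers": 0},{"tx": 0,"ty": 0,"tz": 0.5,"wx": 0,"wy": 0,"wz": 0,"fingers": 0}])

```text
time: 4.28
ee_pos: [0.5562, 0.239, 0.0522]
tool_rot: [-0.676, 3.068, 0.0]
wrist_force: [-1.5, -0.7, 0.6]
width: 0.0001
grasp_force: 0.7
```

Request:
jog_arm(series=[{"tx": 0,"ty": 0,"tz": 0.1,"wx": 0,"wy": 0,"wz": 0,"fingers": 0},{"tx": 0,"ty": 0,"tz": 0.2,"wx": 0,"wy": 0,"wz": 0,"fingers": 0},{"tx": 0,"ty": 0,"tz": 0.2,"wx": 0,"wy": 0,"wz": 0,"fingers": 0}])

```text
time: 4.65
ee_pos: [0.5563, 0.239, 0.052]
tool_rot: [-0.677, 3.067, -0.0]
wrist_force: [-5.0, -1.2, 10.5]
width: 0.0
grasp_force: 5.2
```

Request:
jog_arm(series=[{"tx": 0,"ty": 0,"tz": 0.1,"wx": 0,"wy": 0,"wz": 0,"fingers": 0},{"tx": 0,"ty": 0,"tz": 0.1,"wx": 0,"wy": 0,"wz": 0,"fingers": 0}])

```text
time: 4.9
ee_pos: [0.5563, 0.239, 0.052]
tool_rot: [-0.677, 3.067, -0.001]
wrist_force: [-6.0, -0.9, 15.5]
width: 0.0001
grasp_force: 7.5
```

Request:
jog_arm(series=[{"tx": 0,"ty": 0,"tz": -1,"wx": 0,"wy": 0,"wz": 0,"fingers": 0},{"tx": 0,"ty": 0,"tz": -4,"wx": 0,"wy": 0,"wz": 0,"fingers": 0},{"tx": 0,"ty": 0,"tz": -8,"wx": 0,"wy": 0,"wz": 0,"fingers": 0},{"tx": 0,"ty": 0,"tz": -12,"wx": 0,"wy": 0,"wz": 0,"fingers": 0},{"tx": 0,"ty": 0,"tz": -12,"wx": 0,"wy": 0,"wz": 0,"fingers": 0}])

```text
time: 5.52
ee_pos: [0.5583, 0.24, 0.1732]
tool_rot: [-0.675, 3.06, 0.004]
wrist_force: [-0.3, 0.2, 0.2]
width: 0.0001
grasp_force: 0.0
```

```bash
python3 - <<'E'
from rig import imaging
import cv2
p=imaging.camera("scene")["pixels"][130:280,140:340,::-1]
cv2.imwrite("pics/check2.png",cv2.resize(p,(800,600),interpolation=cv2.INTER_CUBIC))
E
```

```text
(no output)
```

View pics/check2.png

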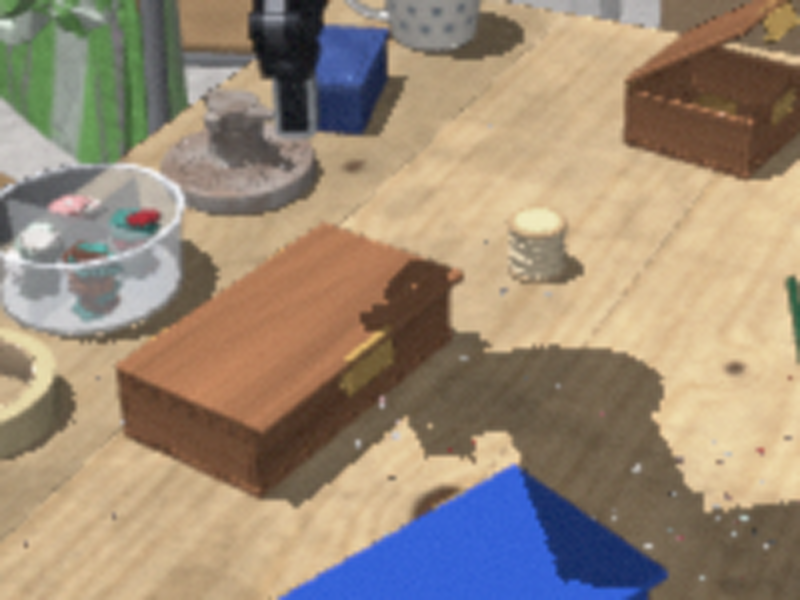

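The long box's cover is flat, with the catch engaged at (368,362). The short box at (710,90) is still open, and the fingers are well clear at (295,130).

```bash
python3 -c "
from rig import close_job
print(close_job())"
```

```text
the job is handed in; nothing more can be done
None
```

The long box's cover is snapped shut and stayed flat after the arm lifted clear, the short box's cover was left open, and the job was handed in at about 5.6 s.

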